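Hang the screw tin, then hold the derailleur cage wound forward

TASK

The jockey wheel of the bicycle derailleur clamped in the bench fixture is about to come out, so first hang the green screw tin by its bar handle on the two prongs of the blue hook stand and let go of it. Then swing the derailleur's cage arm forward (anticlockwise seen from above) against its spring all the way to its stop and finish while still holding it there with the fingers: do not let go at the end. Leave the other things on the bench where they are.

Things in the scene. Friction and masses are not known exactly. Their poses are not given: they have to be found in the camera images.
- tin: Small open green steel tin, 70 (x) by 118 (y) by 60 mm high, about 0.2 kg (varies), standing on the bench with a stiff, fixed upright bail: flat straps at y = +-62 mm carry a straight steel bar along the tin's y, 12 by 12 mm, 118 mm clear between the straps (130 mm overall), underside 139 mm and top 151 mm above the tin's underside, so 79 mm free between rim and bar. Origin: centre of its underside, z up.
- tin_bar (a point): Middle of the tin's handle bar, on its axis, 145 mm above the tin's underside; axes as the tin's.
- hook_stand: Blue hook stand, fixed. Two level steel prongs, 8 mm thick, at y = +-36 mm, run from a cross plate (near face x = +60 mm, 110 mm wide, top 202 mm high) to the stand's -x (about towards the robot), undersides 186 mm high, ending in upturned tips with 12 mm red balls at x = -42 mm, tops 220 mm high. Base plate 150 x 150 x 12 mm, x = -30 to +120. Origin: on the bench below hook_rest, z up.
- hook_rest (a point): Midway between the prongs, level with their tops, 194 mm high: where the tin's bar lies across both (tin's y along the stand's y, either way round), x = -28 to +24 mm from here. The prongs must pass through the bail: bring the tin in from the tips (-x side), bar above the red balls and rim below the prongs, then lower. Axes as the stand's.
- fixture: Bench fixture, fixed (place and yaw vary), holding the derailleur flat: black base plate 170 by 130 by 12 mm from x = -50 to +120, blue clamp block at x = +62 to +108, y = +-35 mm with bolt heads up to 106 mm, aluminium hanger and black round pivot body of 19 mm radius, up to 100 mm high. A thin red stop pin, 69 mm high, marks the end of the travel. Origin: on the bench under the pivot axis of the cage, which is vertical.
- cage (a joint): Swing of the cage arm about the vertical pivot, rad: 0 at rest (its spring holds it there), grows anticlockwise seen from above, 1.10 at the stop. The arm points from the pivot at the angle pi - 0.55 + value from the fixture's +x axis (so at first about towards the robot and the fixture's +y, at the stop towards its -x and -y). The spring needs about 0.36 N m to start and 0.80 N m at the stop (4 to 9 N at the wheel); let go, the arm springs back.
- cage_wheel (a point): Centre of the outer jockey wheel, black, 40 mm over its teeth (its pushable rim is 36 mm across), 90 mm from the pivot axis and 60 mm above the bench, between two 3 mm aluminium cage plates 24 mm wide whose round ends reach 100 mm from the pivot; the plates' outer faces are 50 and 70 mm above the bench, and a brass screw head reaches 75 mm. Below it is free down to the base plate (12 mm). It can be pushed on its flank or pinched across.
- screwdriver: Orange-handled screwdriver lying on the bench; leave alone.
- wrench: Steel wrench lying on the bench; leave alone.
- tape: Yellow tape roll, 90 mm across, 24 mm high; leave alone.
- oil: White bottle, 150 mm high, 52 mm across; leave alone.
- grease: Grey jar, 75 mm high, 70 mm across; leave alone.
- mug: Blue mug, 90 mm high, 80 mm across; leave alone.
- spare_ring: Flat steel ring, 100 mm across, 8 mm thick; leave alone.
Mind the look-alikes: they are no part of the job. Of the things shaped like the tin, the green one is meant.

How it is judged:
By the outcome, as a careful person would: the job done as asked, in the order asked, and still so for the second after the job is handed in, while the arm keeps its last pose, push and grip.
It also fails if it takes over 67 s, if anything falls off the work surface, if the arm or the gripper's body presses on something with over 40 N, if the wrist force passes 120 N, or if a joint passes its speed limit or range.

ROBOT

A 6-joint arm with a two-finger parallel gripper is mounted at the origin on the work surface. World frame = base frame: x ahead of the robot, y to its left, z up, the work surface at z = 0. Lengths are in m, angles in rad, forces in N, time in s.
With the tool pointing down it reaches from about 0.225 to 0.725 m from the base axis. Payload 3.1 kg.
Tool frame: the origin (TCP) lies midway between the tips of the shut fingers; the grasp point (between the pads) lies 19 mm behind it (ctrl.grip_point_offset is the distance from the TCP to the grasp point, in m); y points along the fingers, z is the direction in which the jaws open and shut, and the axes are right-handed (so a half turn about y gives the same grasp; the last joint's range is limited). The gripper opens to 85 mm and grips with 20 to 120 N. Pads are 22 mm wide; open, the fingers measure 114 mm over their backs; the gripper's body (76 mm by 85 mm) begins 54 mm behind the grasp point. The pads swing forward as they close: fully open they stand 13 mm farther back than shut.
Start: joints at [-1.432, 0.048, 0.099, 1.622, 0, 1.443], TCP at [0.138, -0.506, 0.231] pointing down, gripper open.
Joint ranges: [-2.91, 2.91], [-0.99, 1.94], [-1.21, 1.42], [-2.12, 2.29], [-1.49, 1.47], [-3.14, 3.14]. Speed limits (rad/s): [2.79, 2.79, 3.14, 3.14, 3.14, 3.14].

INTERFACE

Orientations are given as a 3x3 rotation matrix whose columns are the frame's x, y, z axes.
In Python, from rig import ctrl gives the robot as it stands.
- The arm moves only by the tool play_rows, never from a script. Its argument "rows" is a list of rows, each a list of 7 numbers: the gripper's target within -1 to 1 (shut at 1, half-way at 0, fully open at -1), then the shift along the tool's x, y, z in mm, then the turn, a rotation vector about the tool's x, y, z in degrees. In form: [[fingers, tx, ty, tz, ax, ay, az], ...]. A call has 1 to 5 rows; each row shifts and turns the commanded pose from where the row before left it, along the tool's axes as they then stand; what a row does not reach is not made up. A row lasts 1/8 s, in which the tool goes at most 62.5 mm and 10.7 degrees, less where a joint would pass 70% of its speed; a pose out of reach is approached as far as the arm can. A call with a gripper value outside its range is refused whole. The fingers move at their own pace and stop on an object; "squeeze" is the grip in N (left out, the last holds). Time passes only in rows, so rows that do not move let the fingers close. It gives the time, the measured TCP pose, the force and the opening at its end, in the units of the state.
- ctrl.sense(): the state, without advancing time (a new reading comes with each control period).
- ctrl.get_image(name): name is "scene" or "top"; returns a dict with "image" (400x640x3 uint8, red, green, blue), "camera_matrix" (3x3 intrinsics, pixels), "T" (4x4, takes a point from camera to world coordinates). Camera axes: x right, y down, z forward; pixel columns grow to the right and rows downward; lengths in m; the calibration is good to about 2 mm. A picture is of the moment at which its call begins. There is no depth.
- ctrl.finish_job(): hands the job in, once; it reports no verdict.
Trained networks look in a picture, given as the dict that the camera call returned (one of the last four; its "shot" number tells which), for a name from the list of things; names that differ only in an ending like _2 or _b are one class to them, and where a whole thing is asked for, a point or a joint stands for the part that bears it (a point fixed in the world has none). Each returns a list of dicts, best first, with "p" (0 to 1); they miss things now and then, are a little off and sometimes report something else, mostly with a low value. They report only what shows in the picture. A call takes as long as a camera call. They do not tell look-alikes from the thing itself.
- ctrl.find_in(picture, name): "at" ([column, row] in pixels, amid what is visible of it).
- ctrl.masks_of(picture, name): "mask" (400x640 bool, what is visible of it) and "at" ([column, row] in pixels, amid what is visible of it).
- ctrl.tip_of(picture, name): "at" ([column, row] in pixels: a listed point, or the origin of a listed thing).
The state is a dict: "time": time; "joints": joint angles; "joint_vel": joint speeds; "effort": joint torques, N m; "tool_pos": TCP position; "tcp_rot": TCP orientation; "contact_force": force on the tool from outside, world axes, zero at the start; "moment": the same for the moment, N m; "grip_width": opening from 0.0 (shut) to 1.0 (fully open).
Only numpy, scipy, OpenCV 4.12 (cv2) and the standard library are available. Lean on these libraries where they do the work, as an engineer would, in place of code of your own. Each camera call takes 0.05 s, during which the arm holds its last target.

## Working session

There is one attempt and no reset: what is moved stays moved. The work goes in short steps, Python scripts to look and compute and a tool call to move; the robot and the scene stay as the last step left them, time stands still between calls to the robot, and variables do not carry over. Pictures are saved under pics/ and viewed, and the job is handed in when it is done.

Besides the shell and the picture viewer there is one more tool, called after ">>>" as name(argument=value, ...) on one line, values as JSON. play_rows: Moves the arm, as the interface text tells. Its arguments: {"type":"object","properties":{"rows":{"type":"array","items":{"type":"array","items":{"type":"number"}}},"squeeze":{"type":"number"}},"required":["rows"]}

```bash
ls; mkdir -p pics
cat > h.py <<'E'
import numpy as np, cv2
from rig import ctrl
def shot(n,f):
    d=ctrl.get_image(n); cv2.imwrite('pics/'+f,d['image'][:,:,::-1]); return d
def ray(d,px):
    K=np.array(d['camera_matrix']);T=np.array(d['T'])
    v=T[:3,:3]@np.linalg.inv(K)@np.array([px[0],px[1],1.]); return T[:3,3],v
def atz(d,px,z):
    o,v=ray(d,px); return o+v*(z-o[2])/v[2]
def proj(d,p):
    K=np.array(d['camera_matrix']);T=np.linalg.inv(np.array(d['T']))
    q=K@(T[:3,:3]@np.array(p)+T[:3,3]); return q[:2]/q[2]
def tri(d1,p1,d2,p2):
    A=[];b=[]
    for d,p in((d1,p1),(d2,p2)):
        o,v=ray(d,p); v=v/np.linalg.norm(v); M=np.eye(3)-np.outer(v,v); A.append(M); b.append(M@o)
    X=np.linalg.solve(sum(A),sum(b)); return X, np.linalg.norm(A[0]@X-b[0])*2
E
python3 - <<'E'
from h import *
np.set_printoptions(precision=4,suppress=True)
s=shot('scene','s0.png');t=shot('top','t0.png')
for n in ['tin','tin_bar','hook_stand','hook_rest','fixture','cage_wheel']:
    for d,k in((s,'s'),(t,'t')):
        print(n,k,[(np.round(r['at'],1).tolist(),round(r['p'],2)) for r in ctrl.tip_of(d,n)][:4])
st=ctrl.sense();print({k:np.round(v,3).tolist() for k,v in st.items()},ctrl.grip_point_offset)
print(s['T'],t['T'],t['camera_matrix'])
E
```

```text
pics
tin s [([355.5, 196.6], 0.88), ([312.1, 210.2], 0.8), ([312.4, 183.6], 0.79), ([271.6, 186.4], 0.67)]
tin t [([312.4, 274.0], 0.84), ([321.8, 228.7], 0.79), ([369.1, 273.6], 0.72), ([259.7, 252.0], 0.56)]
tin_bar s [([358.3, 169.2], 0.88), ([310.6, 158.5], 0.85), ([308.4, 179.7], 0.63), ([267.9, 156.5], 0.58)]
tin_bar t [([320.2, 223.3], 0.95), ([253.0, 247.2], 0.86), ([375.1, 279.8], 0.81), ([313.1, 280.3], 0.73)]
hook_stand s [([248.7, 231.6], 0.7), ([243.7, 193.6], 0.35)]
hook_stand t [([389.6, 191.9], 0.87)]
hook_rest s [([387.8, 231.3], 0.67), ([242.7, 190.3], 0.62)]
hook_rest t [([404.6, 183.8], 0.71)]
fixture s [([389.7, 229.4], 0.7), ([398.1, 204.6], 0.56)]
fixture t [([229.8, 182.4], 0.89)]
cage_wheel s [([397.2, 203.2], 0.57)]
cage_wheel t [([212.7, 212.3], 0.76), ([321.7, 220.6], 0.54)]
{'time': 0.7, 'joints': [-1.432, 0.048, 0.099, 1.622, 0.0, 1.443], 'joint_vel': [0.001, 0.001, -0.0, 0.0, -0.0, -0.0], 'effort': [0.0, -33.85, 32.005, 0.001, -0.0, 0.0], 'tool_pos': [0.138, -0.506, 0.231], 'tcp_rot': [[-0.965, 0.0, 0.264], [-0.264, -0.0, -0.965], [-0.0, -1.0, 0.0]], 'contact_force': [0.213, -1.347, 0.199], 'moment': [0.018, -0.022, -0.004], 'grip_width': 1.0} 0.0187
[[ 0.1068  0.6526 -0.7502  1.5827]
 [ 0.9941 -0.0565  0.0923 -0.1342]
 [ 0.0179 -0.7556 -0.6548  0.9888]
 [ 0.      0.      0.      1.    ]] [[-0.0093 -0.9936  0.1122  0.4455]
 [-0.9999  0.0082 -0.0095  0.0144]
 [ 0.0085 -0.1123 -0.9936  1.1972]
 [ 0.      0.      0.      1.    ]] [[377.002    0.     310.9408]
 [  0.     377.002  201.4092]
 [  0.       0.       1.    ]]
```

View pics/s0.png

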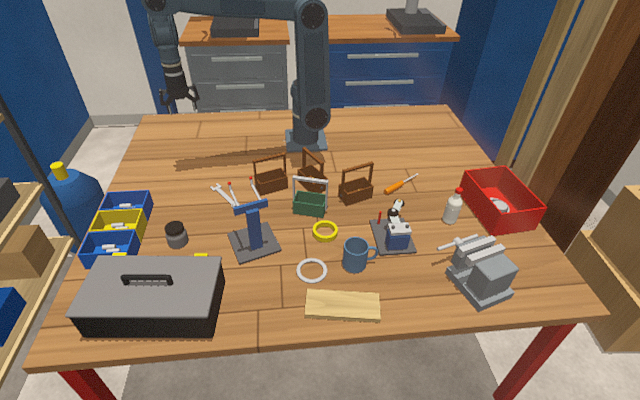

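View pics/t0.png

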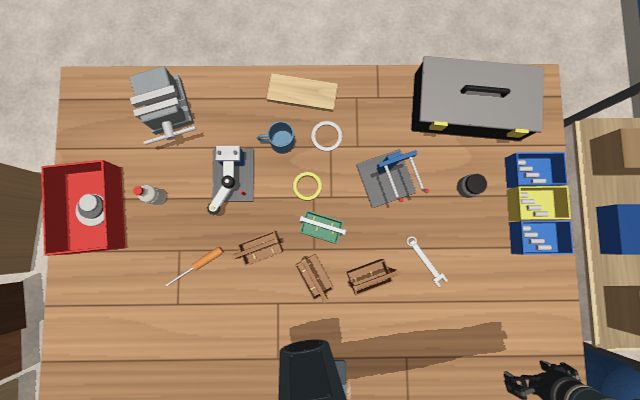

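The scene view shows the green tin at about (310,200), brown look-alikes around it, the hook stand at (250,225) and the fixture at (395,230). In the top view these are the tin at (322,227), the stand at (390,180) and the fixture at (230,180). I'll zoom in to get the yaws.

Run:
```python
import cv2,numpy as np
t=cv2.imread('pics/t0.png');s=cv2.imread('pics/s0.png')
a=cv2.resize(t[205:255,290:360],None,fx=8,fy=8,interpolation=cv2.INTER_CUBIC)
b=cv2.resize(t[140:215,350:440],None,fx=8,fy=8,interpolation=cv2.INTER_CUBIC)
c=cv2.resize(t[140:220,195:265],None,fx=7,fy=7,interpolation=cv2.INTER_CUBIC)
for n,i in zip('abc',(a,b,c)): cv2.imwrite(f'pics/z{n}.png',i)
d=cv2.resize(s[160:270,200:340],None,fx=5,fy=5,interpolation=cv2.INTER_CUBIC);cv2.imwrite('pics/zd.png',d)
e=cv2.resize(s[180:270,360:430],None,fx=6,fy=6,interpolation=cv2.INTER_CUBIC);cv2.imwrite('pics/ze.png',e)
```

```text
(no output)
```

View pics/za.png

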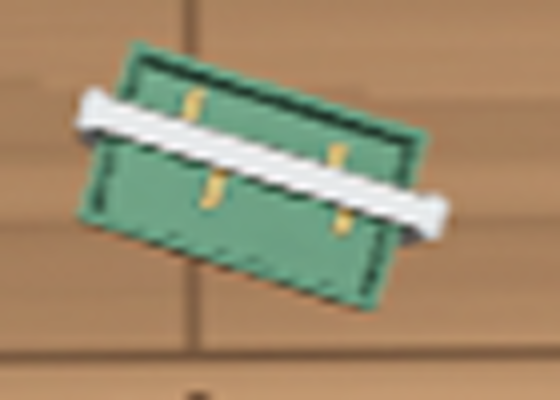

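View pics/zb.png

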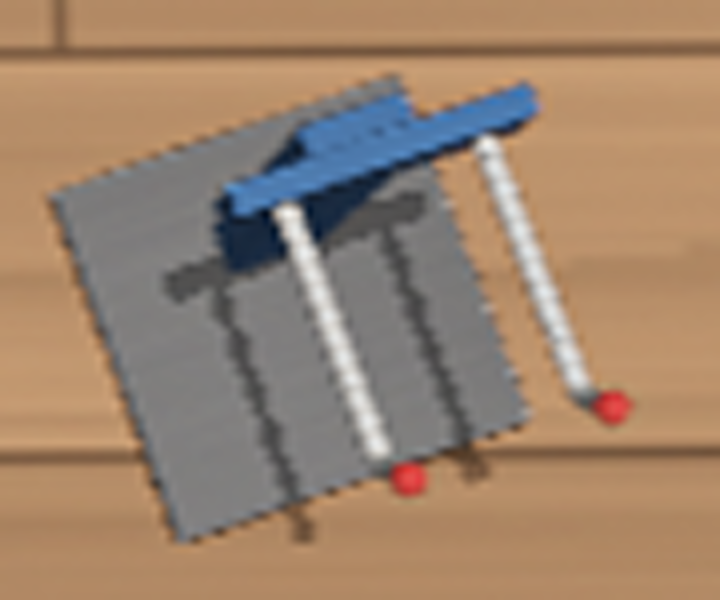

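View pics/zc.png

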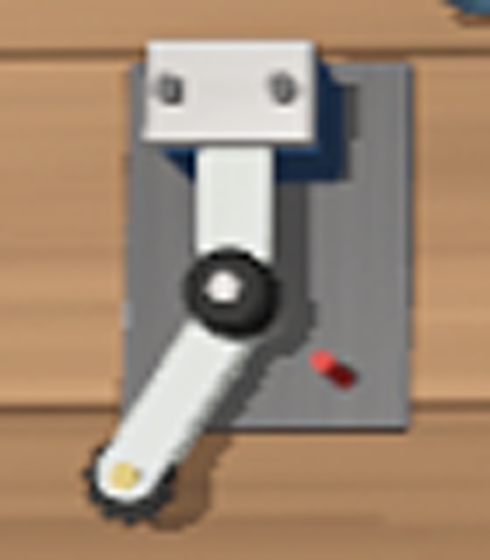

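View pics/zd.png

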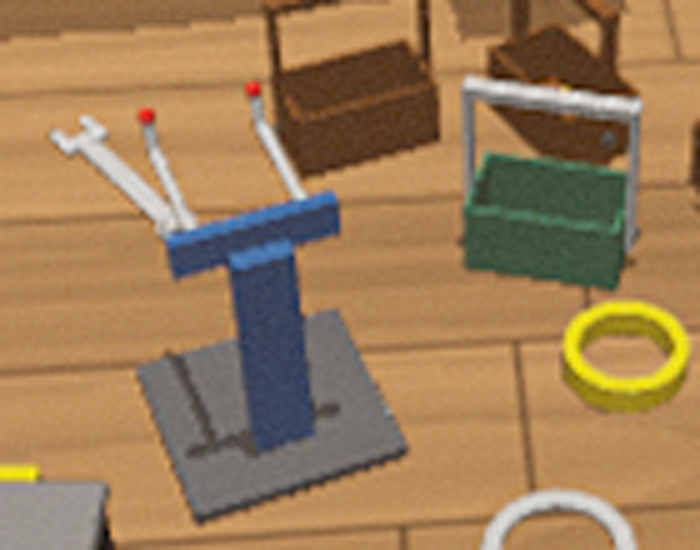

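View pics/ze.png

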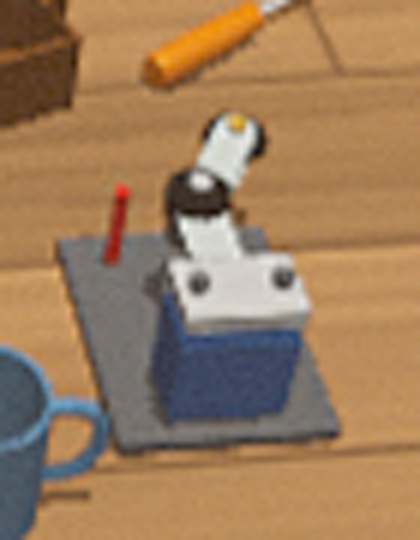

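Run:
```python
from h import *
np.set_printoptions(precision=4,suppress=True)
s=ctrl.get_image('scene');t=ctrl.get_image('top')
def u(p,f,ox,oy): return ((p[0]+.5)/f-.5+ox,(p[1]+.5)/f-.5+oy)
A=lambda p:u(p,8,290,205);B=lambda p:u(p,8,350,140);C=lambda p:u(p,7,195,140);D=lambda p:u(p,5,200,160);E=lambda p:u(p,6,360,180)
e=[atz(t,A(p),.151) for p in((93,110),(437,217))];print('bar top',e,np.linalg.norm(e[0]-e[1]))
d=e[1]-e[0];print('mid',(e[0]+e[1])/2,'ang',np.degrees(np.arctan2(d[1],d[0])))
es=[atz(s,D(p),.151) for p in((470,82),(640,103))];print('bar scene',es,sum(es)/2)
b=[atz(t,B(p),.214) for p in((409,480),(612,407))];print('balls top',b,np.linalg.norm(b[0]-b[1]))
bs=[atz(s,D(p),.214) for p in((254,89),(147,117))];print('balls scene',bs)
r=[atz(t,B(p),.194) for p in((288,208),(486,145))];print('prong base',r)
c=[atz(t,B(p),.012) for p in((55,198),(180,541),(527,425),(395,80))];print('plate',c,[np.linalg.norm(c[i]-c[i-1]) for i in range(4)])
f=[atz(t,C(p),.012) for p in((130,62),(410,62),(410,428),(122,425))];print('fix',f,[np.linalg.norm(f[i]-f[i-1]) for i in range(4)])
print('screw',atz(t,C((123,474)),.075),'s',atz(s,E((237,123)),.075),'pivot',atz(t,C((230,292)),.1),atz(t,C((223,287)),.1))
print('pin',atz(t,C((320,360)),.069),atz(s,E((122,190)),.069))
for n in ['screwdriver','wrench','tape','oil','grease','mug','spare_ring']:
    r=ctrl.tip_of(t,n); print(n,[ (atz(t,x['at'],0)[:2],round(x['p'],2)) for x in r[:2]])
```

```text
bar top [array([0.5166, 0.0319, 0.151 ]), array([ 0.4785, -0.0869,  0.151 ])] 0.12479976227271919
mid [ 0.4975 -0.0275  0.151 ] ang -107.78765722849599
bar scene [array([ 0.4781, -0.0847,  0.151 ]), array([0.5129, 0.0347, 0.151 ])] [ 0.4955 -0.025   0.151 ]
balls top [array([ 0.5594, -0.2312,  0.214 ]), array([ 0.5831, -0.2992,  0.214 ])] 0.07201497433146417
balls scene [array([ 0.5569, -0.2314,  0.214 ]), array([ 0.5812, -0.2997,  0.214 ])]
prong base [array([ 0.6549, -0.1985,  0.194 ]), array([ 0.6762, -0.2666,  0.194 ])]
plate [array([ 0.6977, -0.1438,  0.012 ]), array([ 0.5593, -0.1901,  0.012 ]), array([ 0.6045, -0.3295,  0.012 ]), array([ 0.745 , -0.2819,  0.012 ])] [np.float64(0.1459873042770804), np.float64(0.1458936614845842), np.float64(0.14650970444901024), np.float64(0.14835406086428196)]
fix [array([0.7529, 0.3151, 0.012 ]), array([0.752, 0.187, 0.012]), array([0.583 , 0.1857, 0.012 ]), array([0.5855, 0.3154, 0.012 ])] [np.float64(0.16745413867276326), np.float64(0.1281371216304555), np.float64(0.16899056665156117), np.float64(0.1297819607900623)]
screw [0.557  0.2986 0.075 ] s [0.5564 0.2972 0.075 ] pivot [0.631  0.2489 0.1   ] [0.6331 0.2519 0.1   ]
pin [0.6062 0.2164 0.069 ] [0.6037 0.2148 0.069 ]
screwdriver [(array([0.3807, 0.3689]), 0.89)]
wrench [(array([ 0.3864, -0.3533]), 0.79)]
tape [(array([0.6153, 0.0146]), 0.63)]
oil [(array([0.6006, 0.5065]), 0.83)]
grease [(array([ 0.6273, -0.5131]), 0.86), (array([0.604 , 0.4882]), 0.73)]
mug [(array([0.7804, 0.0871]), 0.93)]
spare_ring [(array([ 0.7881, -0.0572]), 0.55)]
```

```bash
cat >> h.py <<'E'
from scipy.spatial.transform import Rotation as Ro
def Rdown(yaw):  # tool z at yaw (deg), tool y down
    a=np.radians(yaw); z=np.array([np.cos(a),np.sin(a),0]); y=np.array([0,0,-1.]); return np.c_[np.cross(y,z),y,z]
def plan(p,yaw,n,g,st=None,start=None):
    st=st or ctrl.sense()
    P=np.array(st['tool_pos']) ; R=np.array(st['tcp_rot'])
    if start: P,R=np.array(start[0]),Rdown(start[1])
    R1=Rdown(yaw); rv=Ro.from_matrix(R.T@R1).as_rotvec()
    P0=P
    for i in range(n):
        tgt=P0+(np.array(p)-P0)*(i+1)/n
        d=R.T@(tgt-P)*1000; d=np.round(d,1); a=np.round(np.degrees(rv)/n,2)
        print([g]+d.tolist()+a.tolist())
        P=P+R@d/1000; R=R@Ro.from_rotvec(np.radians(a)).as_matrix()
E
python3 - <<'E'
from h import *
plan([.4965,-.0265,.231],-17.5,15,-1)
E
```

```text
[-1, -31.5, 0.0, -24.6, -0.0, -3.81, 0.0]
[-1, -33.0, 0.0, -22.4, -0.0, -3.81, 0.0]
[-1, -34.4, 0.1, -20.2, -0.0, -3.81, 0.0]
[-1, -35.7, -0.0, -17.8, -0.0, -3.81, 0.0]
[-1, -36.9, -0.0, -15.5, -0.0, -3.81, 0.0]
[-1, -37.7, 0.0, -12.9, -0.0, -3.81, 0.0]
[-1, -38.6, 0.0, -10.4, -0.0, -3.81, 0.0]
[-1, -39.1, 0.1, -7.9, -0.0, -3.81, 0.0]
[-1, -39.6, -0.0, -5.2, -0.0, -3.81, 0.0]
[-1, -39.8, -0.0, -2.5, -0.0, -3.81, 0.0]
[-1, -39.9, 0.0, 0.0, -0.0, -3.81, 0.0]
[-1, -39.9, 0.0, 2.8, -0.0, -3.81, 0.0]
[-1, -39.5, 0.1, 5.3, -0.0, -3.81, 0.0]
[-1, -39.1, -0.0, 8.0, -0.0, -3.81, 0.0]
[-1, -38.5, -0.0, 10.6, -0.0, -3.81, 0.0]
```

>>> play_rows(rows=[[-1,-31.5,0,-24.6,0,-3.8,0],[-1,-33,0,-22.4,0,-3.8,0],[-1,-34.4,0,-20.2,0,-3.8,0],[-1,-35.7,0,-17.8,0,-3.8,0],[-1,-36.9,0,-15.5,0,-3.8,0]], squeeze=60)

```text
time: 1.78
tool_pos: [0.2585, -0.3454, 0.2314]
tcp_rot: [[-0.825, 0.0, 0.565], [-0.565, -0.0, -0.825], [-0.0, -1.0, 0.001]]
contact_force: [0.1, -0.6, 0.0]
grip_width: 0.999
```

>>> play_rows(rows=[[-1,-37.7,0,-12.9,0,-3.8,0],[-1,-38.6,0,-10.4,0,-3.8,0],[-1,-39.1,0,-7.9,0,-3.8,0],[-1,-39.6,0,-5.2,0,-3.8,0],[-1,-39.8,0,-2.5,0,-3.8,0]])

```text
time: 2.4
tool_pos: [0.3781, -0.1856, 0.2315]
tcp_rot: [[-0.596, 0.001, 0.803], [-0.803, -0.0, -0.596], [-0.0, -1.0, 0.001]]
contact_force: [0.1, -0.6, 1.1]
grip_width: 0.998
```

>>> play_rows(rows=[[-1,-39.9,0,0,0,-3.8,0],[-1,-39.9,0,2.8,0,-3.8,0],[-1,-39.5,0,5.3,0,-3.8,0],[-1,-39.1,0,8,0,-3.8,0],[-1,-38.5,0,10.6,0,-3.8,0]])

```text
time: 3.02
tool_pos: [0.4978, -0.0258, 0.2314]
tcp_rot: [[-0.302, 0.0, 0.953], [-0.953, -0.0, -0.302], [0.0, -1.0, 0.001]]
contact_force: [-0.3, 0.2, 0.3]
grip_width: 1.003
```

Run:
```python
from h import *
st=ctrl.sense();print(st['tool_pos'],np.round(st['tcp_rot'],3),st['time'],st['joint_vel'],st['joints'])
plan([.4965,-.0265,.126],-17.5,4,-1)
```

```text
[ 0.49783689 -0.02578068  0.23143882] [[-0.302  0.     0.953]
 [-0.953 -0.    -0.302]
 [ 0.    -1.     0.001]] 3.025 [ 0.59869049  0.44190185  0.42606497 -0.02059691 -0.00110338  0.07217824] [-1.86262192e-01 -2.14415118e-02  2.92988638e-02  1.62102444e+00
 -1.32624532e-04  1.69131483e+00]
[-1, 0.3, 26.4, -0.3, -0.01, -0.02, 0.0]
[-1, 0.2, 26.3, -0.3, -0.01, -0.02, 0.0]
[-1, 0.3, 26.4, -0.2, -0.01, -0.02, 0.0]
[-1, 0.3, 26.3, -0.3, -0.01, -0.02, 0.0]
```

>>> play_rows(rows=[[-1,0,26,0,0,0,0],[-1,0,26,0,0,0,0],[-1,0,26,0,0,0,0],[-1,0,27,0,0,0,0],[-1,0,0,0,0,0,0]])

```text
time: 3.65
tool_pos: [0.4949, -0.0265, 0.1237]
tcp_rot: [[-0.304, -0.006, 0.953], [-0.953, 0.001, -0.304], [0.001, -1.0, -0.006]]
contact_force: [-0.5, 0.5, 0.3]
grip_width: 0.999
```

Run:
```python
from h import *
st=ctrl.sense();print(st['tool_pos'],st['contact_force'])
t=shot('top','t1.png');s=shot('scene','s1.png')
a=cv2.resize(t['image'][190:280,270:380,::-1],None,fx=4,fy=4);b=cv2.resize(s['image'][130:220,260:370,::-1],None,fx=4,fy=4)
cv2.imwrite('pics/v1.png',np.vstack([a,b])[:600] if 0 else cv2.resize(np.hstack([a,b]),(800,327)))
```

```text
[ 0.49492293 -0.02652738  0.12372448] [-0.5102014   0.51912612  0.26238544]
```

View pics/v1.png

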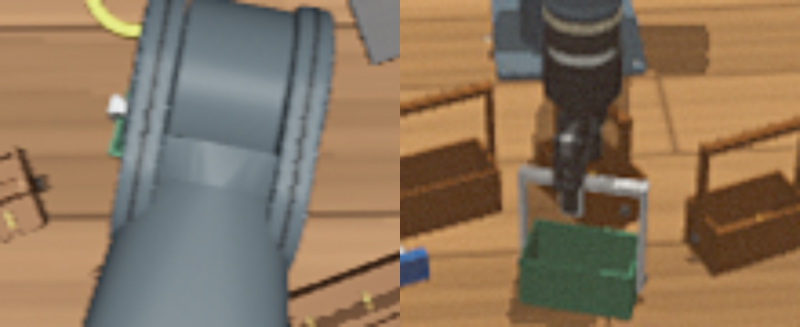

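The scene crop shows one finger in front of the bar near its middle, with the bar between the fingers. Next I close the gripper.

>>> play_rows(rows=[[1,0,0,0,0,0,0],[1,0,0,0,0,0,0],[1,0,0,0,0,0,0],[1,0,0,0,0,0,0],[1,0,0,0,0,0,0]], squeeze=60)

```text
time: 4.38
tool_pos: [0.4976, -0.0271, 0.1267]
tcp_rot: [[-0.304, 0.001, 0.953], [-0.953, -0.0, -0.304], [-0.0, -1.0, 0.001]]
contact_force: [1.5, -1.4, 1.3]
grip_width: 0.127
```

>>> play_rows(rows=[[1,0,0,0,0,0,0],[1,0,0,0,0,0,0],[1,0,-10,0,0,0,0],[1,0,-20,0,0,0,0],[1,0,0,0,0,0,0]])

```text
time: 5.0
tool_pos: [0.4978, -0.027, 0.1576]
tcp_rot: [[-0.304, 0.002, 0.953], [-0.953, -0.0, -0.304], [-0.0, -1.0, 0.002]]
contact_force: [-0.8, 0.2, -2.5]
grip_width: 0.129
```

Run:
```python
from h import *
st=ctrl.sense();print(st['tool_pos'],np.round(st['tcp_rot'],3),st['contact_force'],st['moment'],st['grip_width'])
s=shot('scene','s2.png')
b=cv2.resize(s['image'][110:220,240:390,::-1],None,fx=4,fy=4);cv2.imwrite('pics/v2.png',b)
plan([.4965,-.0265,.300],-17.5,3,1)
```

```text
[ 0.49777086 -0.02702551  0.15759227] [[-0.304  0.002  0.953]
 [-0.953 -0.    -0.304]
 [-0.    -1.     0.002]] [-0.82101178  0.17200953 -2.49386504] [ 0.01580329 -0.08123205 -0.01366754] 0.12948811196727056
[1, -0.1, -47.8, -0.2, -0.01, -0.07, -0.0]
[1, -0.0, -47.9, -0.3, -0.01, -0.07, -0.0]
[1, -0.1, -47.8, -0.3, -0.01, -0.07, -0.0]
```

View pics/v2.png

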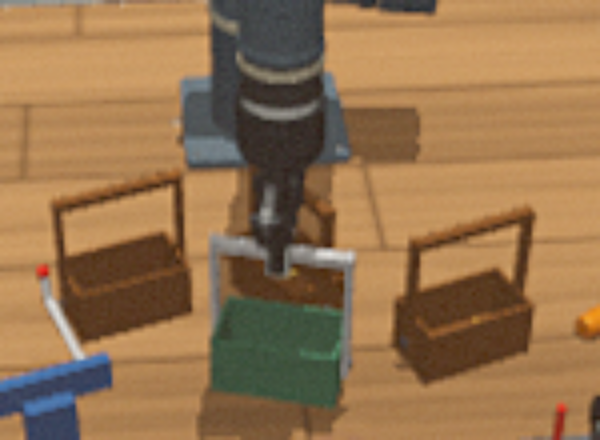

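>>> play_rows(rows=[[1,0,-48,0,0,0,0],[1,0,-48,0,0,0,0],[1,0,-46,0,0,0,0],[1,0,0,0,0,0,0]])

```text
time: 5.55
tool_pos: [0.4986, -0.0272, 0.3019]
tcp_rot: [[-0.304, 0.007, 0.953], [-0.953, -0.001, -0.304], [-0.001, -1.0, 0.007]]
contact_force: [0.3, -1.1, -2.5]
grip_width: 0.129
```

Run:
```python
from h import *
print(ctrl.sense()['tool_pos'])
plan([.5,-.289,.300],18.9,10,1)
```

```text
[ 0.49863168 -0.02720333  0.30189684]
[1, 24.9, 0.2, 8.1, -0.04, -3.66, 0.01]
[1, 25.4, 0.2, 6.5, -0.04, -3.66, 0.01]
[1, 25.7, 0.2, 4.8, -0.04, -3.66, 0.01]
[1, 26.0, 0.2, 3.2, -0.04, -3.66, 0.01]
[1, 26.1, 0.2, 1.6, -0.04, -3.66, 0.01]
[1, 26.2, 0.2, -0.2, -0.04, -3.66, 0.01]
[1, 26.1, 0.2, -1.8, -0.04, -3.66, 0.01]
[1, 26.0, 0.2, -3.4, -0.04, -3.66, 0.01]
[1, 25.6, 0.2, -5.1, -0.04, -3.66, 0.01]
[1, 25.3, 0.1, -6.8, -0.04, -3.66, 0.01]
```

>>> play_rows(rows=[[1,24.9,0,8.1,0,-3.66,0],[1,25.4,0,6.5,0,-3.66,0],[1,25.7,0,4.8,0,-3.66,0],[1,26,0,3.2,0,-3.66,0],[1,26.1,0,1.6,0,-3.66,0]])

```text
time: 6.18
tool_pos: [0.4968, -0.1582, 0.2951]
tcp_rot: [[0.012, -0.005, 1.0], [-1.0, 0.002, 0.012], [-0.002, -1.0, -0.005]]
contact_force: [0.6, 0.3, -2.1]
grip_width: 0.124
```

>>> play_rows(rows=[[1,26.2,0,-0.2,0,-3.66,0],[1,26.1,0,-1.8,0,-3.66,0],[1,26,0,-3.4,0,-3.66,0],[1,25.6,0,-5.1,0,-3.66,0],[1,25.3,0,-6.8,0,-3.66,0]])

```text
time: 6.8
tool_pos: [0.4976, -0.289, 0.295]
tcp_rot: [[0.326, -0.004, 0.945], [-0.945, 0.003, 0.326], [-0.005, -1.0, -0.003]]
contact_force: [0.6, 0.4, -2.8]
grip_width: 0.127
```

>>> play_rows(rows=[[1,0,0,0,0,0,0],[1,0,24,0,0,0,0],[1,0,24,0,0,0,0],[1,0,22,0,0,0,0],[1,0,0,0,0,0,0]])

```text
time: 7.42
tool_pos: [0.4966, -0.2865, 0.224]
tcp_rot: [[0.324, -0.007, 0.946], [-0.946, 0.005, 0.324], [-0.007, -1.0, -0.004]]
contact_force: [-0.6, 0.3, -2.8]
grip_width: 0.127
```

Run:
```python
from h import *
st=ctrl.sense();print(st['tool_pos'],np.round(st['tcp_rot'],3),st['contact_force'],st['grip_width'])
s=shot('scene','s3.png');t=shot('top','t3.png')
b=cv2.resize(s['image'][110:270,190:350,::-1],(450,450));c=cv2.resize(t['image'][140:270,310:440,::-1],(350,350));cv2.imwrite('pics/v3.png',np.hstack([b,cv2.copyMakeBorder(c,0,100,0,0,0)]))
x=np.array([.946,.324]);p=np.array([.609,-.2515])-.006*x
plan([*p,.2295],18.9,5,1)
```

```text
[ 0.49656484 -0.28651316  0.22400958] [[ 0.324 -0.007  0.946]
 [-0.946  0.005  0.324]
 [-0.007 -1.    -0.004]] [-0.64108749  0.27443037 -2.81718624] 0.12686265025229024
[1, 0.3, -0.4, 22.2, 0.01, 0.0, -0.02]
[1, 0.3, -0.4, 22.1, 0.01, 0.0, -0.02]
[1, 0.3, -0.4, 22.2, 0.01, 0.0, -0.02]
[1, 0.3, -0.4, 22.1, 0.01, 0.0, -0.02]
[1, 0.3, -0.4, 22.2, 0.01, 0.0, -0.02]
```

View pics/v3.png

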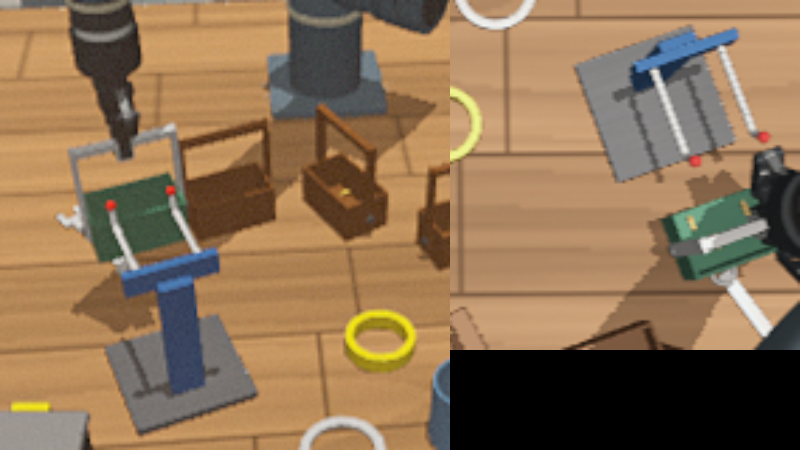

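The tin hangs straight in the gripper with its bar parallel to the cross plate. In the scene view both red balls (110,205) and (170,190) lie within the bail opening, so I move in.

>>> play_rows(rows=[[1,0,0,22,0,0,0],[1,0,0,22,0,0,0],[1,0,0,22,0,0,0],[1,0,0,0,0,0,0]])

```text
time: 8.02
tool_pos: [0.5623, -0.2668, 0.2293]
tcp_rot: [[0.325, 0.002, 0.946], [-0.946, -0.001, 0.325], [0.001, -1.0, 0.001]]
contact_force: [0.0, -0.9, -2.4]
grip_width: 0.13
```

>>> play_rows(rows=[[1,0,0,22,0,0,0],[1,0,0,22,0,0,0],[1,0,0,0,0,0,0]])

```text
time: 8.4
tool_pos: [0.6029, -0.253, 0.2287]
tcp_rot: [[0.325, 0.0, 0.946], [-0.946, -0.001, 0.325], [0.001, -1.0, 0.0]]
contact_force: [-0.1, -0.2, -2.4]
grip_width: 0.128
```

Run:
```python
from h import *
st=ctrl.sense();print(st['tool_pos'],np.round(st['tcp_rot'],3),st['contact_force'],st['grip_width'])
s=shot('scene','s4.png');t=shot('top','t4.png')
b=cv2.resize(s['image'][130:270,190:330,::-1],(450,450));c=cv2.resize(t['image'][120:250,340:470,::-1],(350,350));cv2.imwrite('pics/v4.png',np.hstack([b,cv2.copyMakeBorder(c,0,100,0,0,0)]))
x=np.array([.946,.324]);y=np.array([-.324,.946]);p=np.array(st['tool_pos'][:2])-np.array([.609,-.2515]);print('stand x,y',p@x,p@y)
```

```text
[ 0.60290299 -0.25296918  0.2286964 ] [[ 0.325  0.     0.946]
 [-0.946 -0.001  0.325]
 [ 0.001 -1.     0.   ]] [-0.12710813 -0.18618073 -2.3986401 ] 0.12814356894245155
stand x,y -0.0062437889111691585 0.0005855876026396661
```

View pics/v4.png

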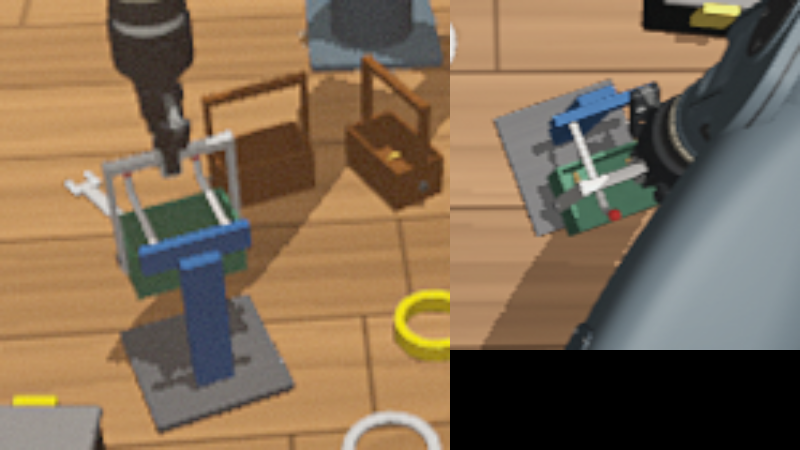

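Both prongs pass through the bail, and the red ball in the top crop (615,213) is on the robot side of the bar. I lower it now.

>>> play_rows(rows=[[1,0,16,0,0,0,0],[1,0,16,0,0,0,0],[1,0,9,0,0,0,0],[1,0,3,0,0,0,0],[1,0,0,0,0,0,0]])

```text
time: 9.12
tool_pos: [0.6023, -0.2533, 0.1847]
tcp_rot: [[0.323, 0.0, 0.946], [-0.946, -0.0, 0.323], [0.0, -1.0, 0.0]]
contact_force: [0.3, -0.2, -2.2]
grip_width: 0.125
```

>>> play_rows(rows=[[1,0,2,0,0,0,0],[1,0,0,0,0,0,0]])

```text
time: 9.38
tool_pos: [0.6027, -0.2532, 0.1827]
tcp_rot: [[0.324, 0.001, 0.946], [-0.946, -0.0, 0.324], [0.0, -1.0, 0.0]]
contact_force: [-0.6, 0.5, -2.9]
grip_width: 0.126
```

>>> play_rows(rows=[[1,0,1.5,0,0,0,0],[1,0,0,0,0,0,0]])

```text
time: 9.62
tool_pos: [0.6028, -0.2532, 0.1816]
tcp_rot: [[0.324, 0.001, 0.946], [-0.946, -0.001, 0.324], [0.001, -1.0, 0.001]]
contact_force: [-0.1, 0.7, -0.7]
grip_width: 0.132
```

>>> play_rows(rows=[[1,0,1,0,0,0,0],[1,0,0,0,0,0,0]])

```text
time: 9.88
tool_pos: [0.6028, -0.2533, 0.1815]
tcp_rot: [[0.324, 0.002, 0.946], [-0.946, -0.001, 0.324], [0.002, -1.0, 0.001]]
contact_force: [-0.9, 0.6, 4.8]
grip_width: 0.126
```

>>> play_rows(rows=[[0.2,0,0,0,0,0,0],[0.2,0,0,0,0,0,0],[0.2,0,0,0,0,0,0],[0.2,0,0,0,0,0,0]])

```text
time: 10.38
tool_pos: [0.6024, -0.2531, 0.1794]
tcp_rot: [[0.324, -0.001, 0.946], [-0.946, 0.0, 0.324], [-0.0, -1.0, -0.0]]
contact_force: [-0.8, 0.4, -0.3]
grip_width: 0.4
```

>>> play_rows(rows=[[0.2,0,-6,0,0,0,0],[0.2,0,-15,0,0,0,0],[0.2,0,-25,0,0,0,0],[0.2,0,-30,0,0,0,0],[0.2,0,-30,0,0,0,0]])

```text
time: 11.0
tool_pos: [0.6026, -0.2532, 0.2883]
tcp_rot: [[0.324, 0.002, 0.946], [-0.946, -0.001, 0.324], [0.001, -1.0, 0.001]]
contact_force: [-0.5, -1.2, -0.3]
grip_width: 0.397
```

Run:
```python
from h import *
st=ctrl.sense();print(st['tool_pos'],st['contact_force'],st['grip_width'])
s=shot('scene','s5.png');t=shot('top','t5.png')
b=cv2.resize(s['image'][130:270,190:330,::-1],(450,450));c=cv2.resize(t['image'][120:250,340:470,::-1],(350,350));cv2.imwrite('pics/v5.png',np.hstack([b,cv2.copyMakeBorder(c,0,100,0,0,0)]))
```

```text
[ 0.60255966 -0.25317867  0.28833319] [-0.46104621 -1.1508479  -0.26325842] 0.3974310757962074
```

View pics/v5.png

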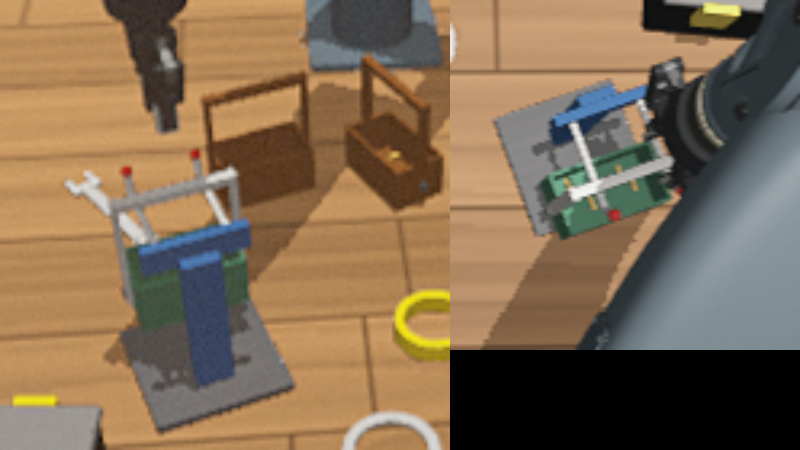

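The tin now hangs across both prongs, with the bar in the scene crop running from (115,205) to (235,172). The gripper is clear above it, so I go to the cage.

Run:
```python
from h import *
plan([.557,.298,.270],58.5,15,-1)
```

```text
[-1, -35.8, 1.3, 8.9, -0.01, -2.64, 0.04]
[-1, -35.4, 1.3, 10.6, -0.01, -2.64, 0.04]
[-1, -34.9, 1.3, 12.2, -0.01, -2.64, 0.04]
[-1, -34.2, 1.3, 13.8, -0.01, -2.64, 0.04]
[-1, -33.6, 1.4, 15.4, -0.01, -2.64, 0.04]
[-1, -32.9, 1.4, 16.9, -0.01, -2.64, 0.04]
[-1, -32.0, 1.4, 18.4, -0.01, -2.64, 0.04]
[-1, -31.1, 1.4, 19.8, -0.01, -2.64, 0.04]
[-1, -30.2, 1.4, 21.2, -0.01, -2.64, 0.04]
[-1, -29.2, 1.5, 22.7, -0.01, -2.64, 0.04]
[-1, -28.1, 1.5, 23.9, -0.01, -2.64, 0.04]
[-1, -27.0, 1.5, 25.2, -0.01, -2.64, 0.04]
[-1, -25.8, 1.5, 26.5, -0.01, -2.64, 0.04]
[-1, -24.5, 1.5, 27.5, -0.01, -2.64, 0.04]
[-1, -23.3, 1.5, 28.7, -0.01, -2.64, 0.04]
```

>>> play_rows(rows=[[-1,-35.8,0,8.9,0,-2.64,0],[-1,-35.4,0,10.6,0,-2.64,0],[-1,-34.9,0,12.2,0,-2.64,0],[-1,-34.2,1.4,13.8,0,-2.64,0],[-1,-33.6,1.4,15.4,0,-2.64,0]])

```text
time: 11.72
tool_pos: [0.5865, -0.0679, 0.2829]
tcp_rot: [[0.532, 0.0, 0.846], [-0.846, 0.0, 0.532], [0.0, -1.0, 0.0]]
contact_force: [0.5, 0.9, -0.2]
grip_width: 1.003
```

>>> play_rows(rows=[[-1,-32.9,1.4,16.9,0,-2.64,0],[-1,-32,1.4,18.4,0,-2.64,0],[-1,-31.1,1.4,19.8,0,-2.64,0],[-1,-30.2,1.4,21.2,0,-2.64,0],[-1,-29.2,1.4,22.7,0,-2.64,0]])

```text
time: 12.35
tool_pos: [0.5708, 0.116, 0.2759]
tcp_rot: [[0.712, 0.0, 0.703], [-0.703, -0.0, 0.712], [0.0, -1.0, 0.0]]
contact_force: [0.3, -0.3, -0.3]
grip_width: 0.999
```

>>> play_rows(rows=[[-1,-28.1,1.5,23.9,0,-2.64,0],[-1,-27,1.5,25.2,0,-2.64,0],[-1,-25.8,1.5,26.5,0,-2.64,0],[-1,-24.5,1.5,27.5,0,-2.64,0],[-1,-23.3,1.5,28.7,0,-2.64,0]])

```text
time: 12.98
tool_pos: [0.5552, 0.3, 0.2684]
tcp_rot: [[0.853, 0.0, 0.521], [-0.521, -0.0, 0.853], [0.0, -1.0, 0.0]]
contact_force: [1.4, -0.6, -0.2]
grip_width: 1.003
```

>>> play_rows(rows=[[-1,0,0,0,0,0,0],[-1,0,0,0,0,0,0]])

```text
time: 13.22
tool_pos: [0.5554, 0.2984, 0.2684]
tcp_rot: [[0.852, -0.0, 0.523], [-0.523, -0.001, 0.852], [0.0, -1.0, -0.001]]
contact_force: [-0.3, -0.1, 0.6]
grip_width: 1.002
```

Run:
```python
from h import *
st=ctrl.sense();print(st['tool_pos'],st['tcp_rot'],st['contact_force'],st['grip_width'])
s=shot('scene','s6.png');t=shot('top','t6.png')
b=cv2.resize(t['image'][120:250,340:470,::-1],(400,400));c=cv2.resize(s['image'][120:270,330:480,::-1],(400,400));cv2.imwrite('pics/v6.png',np.hstack([b,c]))
plan([.557,.298,.12],58.5,5,-1)
```

```text
[0.55537621 0.29839187 0.26838914] [[ 8.52446209e-01 -1.53551366e-04  5.22814917e-01]
 [-5.22814867e-01 -7.78184212e-04  8.52445898e-01]
 [ 2.75952082e-04 -9.99999685e-01 -7.43639118e-04]] [-0.28493198 -0.0578878   0.64746727] 1.0022046059795184
[-1, 0.2, 29.7, 0.2, 0.0, -0.02, 0.0]
[-1, 0.2, 29.8, 0.2, 0.0, -0.02, 0.0]
[-1, 0.2, 29.7, 0.2, 0.0, -0.02, 0.0]
[-1, 0.1, 29.8, 0.1, 0.0, -0.02, 0.0]
[-1, 0.2, 29.7, 0.2, 0.0, -0.02, 0.0]
```

View pics/v6.png

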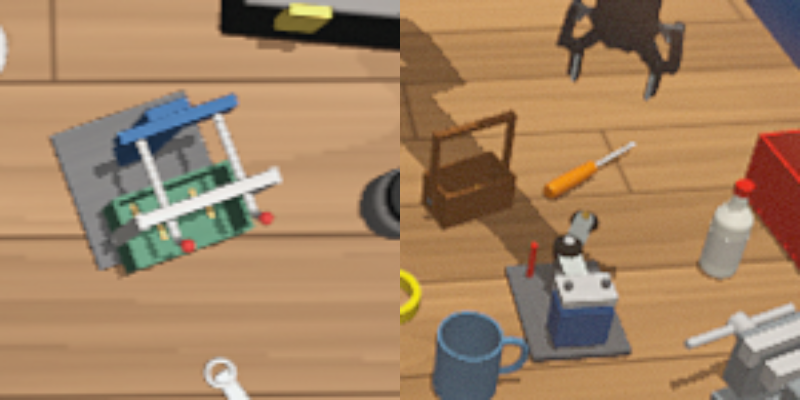

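The top crop shows the tin's bar resting across both prongs, inside the red tips. The gripper is over the jockey wheel, so I descend.

>>> play_rows(rows=[[-1,0.5,40,1,0,0,0],[-1,0.5,40,0,0,0,0],[-1,0,40,0,0,0,0],[-1,0,30,0,0,0,0],[-1,0,0,0,0,0,0]])

```text
time: 13.95
tool_pos: [0.5547, 0.297, 0.1151]
tcp_rot: [[0.852, -0.007, 0.524], [-0.524, -0.003, 0.852], [-0.004, -1.0, -0.006]]
contact_force: [-0.9, -0.2, 0.7]
grip_width: 1.001
```

Run:
```python
from h import *
st=ctrl.sense();print(st['tool_pos'],st['contact_force'],st['grip_width'])
s=shot('scene','s7.png');t=shot('top','t7.png')
b=cv2.resize(t['image'][140:240,170:270,::-1],(400,400));c=cv2.resize(s['image'][150:250,340:440,::-1],(400,400));cv2.imwrite('pics/v7.png',np.hstack([b,c]))
plan([.5567,.298,.038],58.5,3,-1)
```

```text
[0.55472207 0.29695892 0.11506375] [-0.92197128 -0.23640818  0.70562111] 1.001363081170037
[-1, -0.1, 27.2, -0.3, -0.01, -0.03, 0.01]
[-1, -0.1, 27.2, -0.2, -0.01, -0.03, 0.01]
[-1, -0.1, 27.2, -0.3, -0.01, -0.03, 0.01]
```

View pics/v7.png

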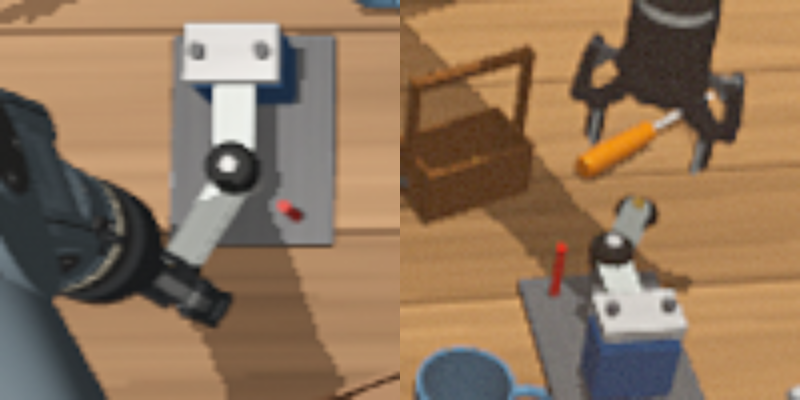

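>>> play_rows(rows=[[-1,0,27,0,0,0,0],[-1,0,27,0,0,0,0],[-1,0,23,0,0,0,0],[-1,0,0,0,0,0,0],[-1,0,0,0,0,0,0]])

```text
time: 14.68
tool_pos: [0.5585, 0.2996, 0.0442]
tcp_rot: [[0.852, 0.004, 0.523], [-0.523, 0.002, 0.852], [0.002, -1.0, 0.003]]
contact_force: [0.1, -0.2, -0.0]
grip_width: 1.0
```

>>> play_rows(rows=[[1,0,0,0,0,0,0],[1,0,0,0,0,0,0],[1,0,0,0,0,0,0],[1,0,0,0,0,0,0],[1,0,0,0,0,0,0]], squeeze=60)

```text
time: 15.3
tool_pos: [0.5574, 0.2997, 0.0426]
tcp_rot: [[0.853, 0.002, 0.523], [-0.523, 0.001, 0.853], [0.001, -1.0, 0.002]]
contact_force: [0.1, 0.6, 3.7]
grip_width: 0.397
```

Run:
```python
from h import *
st=ctrl.sense();print(st['tool_pos'],st['contact_force'],st['grip_width'])
s=shot('scene','s8.png');t=shot('top','t8.png')
b=cv2.resize(t['image'][140:240,170:270,::-1],(400,400));c=cv2.resize(s['image'][150:250,340:440,::-1],(400,400));cv2.imwrite('pics/v8.png',np.hstack([b,c]))
```

```text
[0.55744847 0.29969462 0.04256499] [0.05114034 0.57583305 3.69282393] 0.3971461437998786
```

View pics/v8.png

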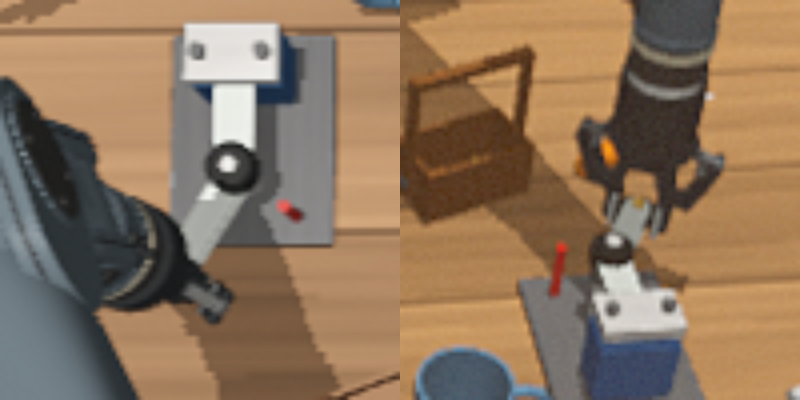

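The wheel is pinched between the fingers, with the opening at about 34 mm. Next I swing along the arc.

>>> play_rows(rows=[[1,0.5,0,-9.4,0,-6,0],[1,0.5,0,-9.4,0,-6,0],[1,0.5,0,-9.4,0,-6,0],[1,0,0,0,0,0,0]])

```text
time: 15.9
tool_pos: [0.5467, 0.2739, 0.0425]
tcp_rot: [[0.972, 0.002, 0.235], [-0.235, 0.003, 0.972], [0.001, -1.0, 0.003]]
contact_force: [0.6, 3.0, 5.7]
grip_width: 0.398
```

```bash
cat > c.py <<'E'
from h import *
st=ctrl.sense();p=np.array(st['tool_pos']);r=p[:2]-np.array([.6334,.2508]);z=np.array(st['tcp_rot'])[:,2]
f=np.array(st['contact_force']);a=np.arctan2(r[1],r[0]);tg=np.array([-np.sin(a),np.cos(a)])
print('r',np.hypot(*r),'ang',np.degrees(a)%360,'tool yaw',np.degrees(np.arctan2(z[1],z[0])),'z',p[2],'F',f,'Ftan',f[:2]@tg,'Frad',f[:2]@(r/np.hypot(*r)),'w',st['grip_width'],'t',st['time'])
E
python3 c.py
```

```text
r 0.08977065310922926 ang 165.07205230924396 tool yaw 76.4186012483925 z 0.04251908443415943 F [0.64015776 3.02873969 5.7232965 ] Ftan -3.0914286501197736 Frad 0.16166310711771065 w 0.39753550726889614 t 15.9
```

>>> play_rows(rows=[[1,0.5,0,-9.4,0,-6,0],[1,0.5,0,-9.4,0,-6,0],[1,0.5,0,-9.4,0,-6,0],[1,0.5,0,-9.4,0,-6,0],[1,0,0,0,0,0,0]])

```text
time: 16.52
tool_pos: [0.5455, 0.2369, 0.0425]
tcp_rot: [[0.984, 0.001, -0.181], [0.181, 0.003, 0.984], [0.001, -1.0, 0.003]]
contact_force: [-1.1, 4.1, 5.9]
grip_width: 0.398
```

```bash
python3 c.py
```

```text
r 0.0889981143136917 ang 188.99831282821788 tool yaw 100.40489420295145 z 0.04253085200498262 F [-1.11474436  4.10068117  5.91972233] Ftan -4.224565885736464 Frad 0.45965653990117983 w 0.39773234717986344 t 16.525
```

>>> play_rows(rows=[[1,0.5,0,-9.4,0,-6,0],[1,0.5,0,-9.4,0,-6,0],[1,0.5,0,-9.4,0,-6,0],[1,0,0,0,0,0,0]])

```text
time: 17.02
tool_pos: [0.5546, 0.2105, 0.0425]
tcp_rot: [[0.88, -0.0, -0.476], [0.476, 0.003, 0.88], [0.002, -1.0, 0.003]]
contact_force: [-2.6, 4.3, 6.7]
grip_width: 0.391
```

```bash
python3 c.py
```

```text
r 0.0884749888200253 ang 207.06269398567903 tool yaw 118.39879442570603 z 0.04249658762656772 F [-2.58745238  4.3010603   6.65007054] Ftan -5.007334621206123 Frad 0.34731753653373 w 0.3914552275857939 t 17.025
```

>>> play_rows(rows=[[1,0.1,0,-3.1,0,-2,0],[1,0,0,0,0,0,0]])

```text
time: 17.27
tool_pos: [0.556, 0.208, 0.0425]
tcp_rot: [[0.863, -0.0, -0.506], [0.506, 0.003, 0.863], [0.001, -1.0, 0.002]]
contact_force: [-1.6, 3.3, 7.7]
grip_width: 0.397
```

```bash
python3 c.py
```

```text
r 0.08842492000595852 ang 208.9544894255185 tool yaw 120.38769993682193 z 0.042505210616541486 F [-1.61376601  3.30689495  7.72292803] Ftan -3.67479595863467 Frad -0.18886406763241836 w 0.39748398924092077 t 17.275
```

>>> play_rows(rows=[[1,0,0,-1.6,0,-1,0],[1,0,0,0,0,0,0]])

```text
time: 17.52
tool_pos: [0.5568, 0.2067, 0.0425]
tcp_rot: [[0.854, -0.0, -0.521], [0.521, 0.003, 0.854], [0.001, -1.0, 0.002]]
contact_force: [-1.5, 3.6, 7.1]
grip_width: 0.395
```

```bash
python3 c.py
```

```text
r 0.08839693421991125 ang 209.93884619291168 tool yaw 121.38869760586411 z 0.04249168883583925 F [-1.54505057  3.64170114  7.09356645] Ftan -3.9268440569793723 Frad -0.47860653705079365 w 0.39545288575931453 t 17.525
```

>>> play_rows(rows=[[1,0,0,-1.6,0,-1,0],[1,0,0,0,0,0,0]])

```text
time: 17.77
tool_pos: [0.5573, 0.2059, 0.0425]
tcp_rot: [[0.845, -0.001, -0.535], [0.535, 0.004, 0.845], [0.002, -1.0, 0.004]]
contact_force: [-2.0, 5.0, 7.6]
grip_width: 0.395
```

```bash
python3 c.py
```

```text
r 0.08838641402822514 ang 210.5248148350056 tool yaw 122.35120431526283 z 0.042472027902378584 F [-2.04329757  4.96883479  7.64137437] Ftan -5.3180146280019 Frad -0.7636128153779779 w 0.39488031297738196 t 17.775
```

Measured travel starts to lag the command here (0.6° for 1.0°), so the stop is close. I'll press a little more.

>>> play_rows(rows=[[1,0,0,-1.6,0,0,0],[1,0,0,0,0,0,0]])

```text
time: 18.02
tool_pos: [0.5573, 0.2058, 0.0425]
tcp_rot: [[0.844, -0.002, -0.536], [0.536, 0.007, 0.844], [0.002, -1.0, 0.007]]
contact_force: [-4.7, 7.4, 7.6]
grip_width: 0.396
```

```bash
python3 c.py
```

```text
r 0.0883893845858158 ang 210.57545798988633 tool yaw 122.39049799803045 z 0.04248493993777267 F [-4.67058793  7.35765947  7.64829692] Ftan -8.71045090590197 Frad 0.2785489829170147 w 0.3963619840172155 t 18.025
```

>>> play_rows(rows=[[1,0,0,-1.6,0,0,0],[1,0,0,0,0,0,0],[1,0,0,0,0,0,0]])

```text
time: 18.4
tool_pos: [0.5574, 0.2057, 0.0424]
tcp_rot: [[0.844, -0.004, -0.537], [0.537, 0.009, 0.844], [0.002, -1.0, 0.01]]
contact_force: [-6.2, 9.9, 8.8]
grip_width: 0.394
```

```bash
python3 c.py
```

```text
r 0.08839148257867949 ang 210.64160057699684 tool yaw 122.45086392347675 z 0.04244811160332446 F [-6.18358841  9.91461286  8.75076389] Ftan -11.681823535685679 Frad 0.26704413777599983 w 0.3940022056899029 t 18.4
```

>>> play_rows(rows=[[1,0,0,-1.5,0,0,0],[1,0,0,0,0,0,0],[1,0,0,0,0,0,0],[1,0,0,0,0,0,0]])

```text
time: 18.9
tool_pos: [0.5574, 0.2057, 0.0424]
tcp_rot: [[0.843, -0.005, -0.537], [0.537, 0.011, 0.843], [0.002, -1.0, 0.012]]
contact_force: [-7.5, 13.1, 10.1]
grip_width: 0.4
```

```bash
python3 c.py
python3 - <<'E'
from h import *
s=shot('scene','s9.png');t=shot('top','t9.png')
b=cv2.resize(t['image'][140:240,170:270,::-1],(400,400));c=cv2.resize(s['image'][150:250,340:440,::-1],(400,400));cv2.imwrite('pics/v9.png',np.hstack([b,c]))
E
```

```text
r 0.08838997269805966 ang 210.70443576235374 tool yaw 122.50028222704469 z 0.04244134640126174 F [-7.50134704 13.07082186 10.06976352] Ftan -15.068718154073796 Frad -0.22433184040213247 w 0.3998539278104874 t 18.9
```

View pics/v9.png

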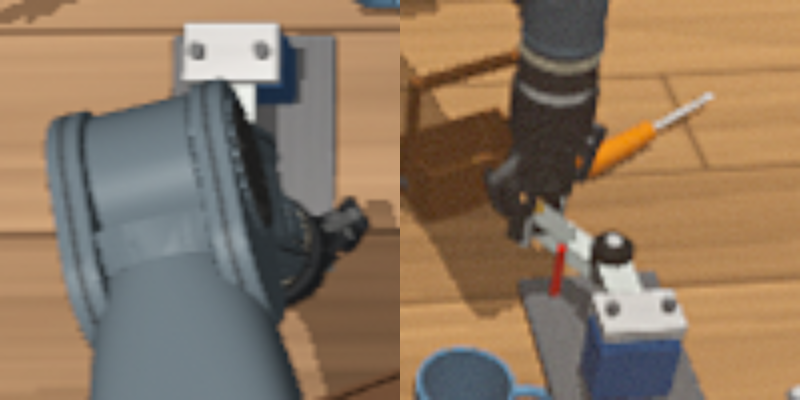

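View pics/t9.png

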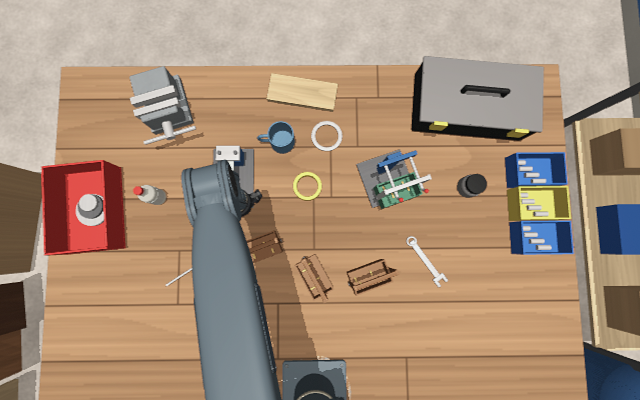

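The scene crop shows the cage arm against the red pin at (560,262) with the wheel still pinched. In the top view the tin hangs on the prongs at (400,185) and the other things have not moved. I hand the job in.

```bash
python3 -c "
from h import *
print(ctrl.finish_job())"
```

```text
the job is handed in; nothing more can be done
None
```

The green tin hangs by its bar across both prongs of the blue stand, released and clear of the gripper. The cage arm is at its stop with the wheel still pinched between the fingers. The job was handed in at about 19 s of the 67 s allowed.

**Tin:** The last top view shows the bar across both prongs, inside the red tips. The gripper let go about 6 mm from `hook_rest`, towards the tips.

**Cage:**
- The arm swung about 63.5° (1.11 rad against the 1.10 at the stop). The last 3 mm of pressing did not move it, while the sideways push rose from 9 to 15 N.
- The scene view shows the arm against the red pin.

**Readings that differed from what I expected:**
- There was also up to about 10 N of vertical force at the fingers.
- Before the stop, the sideways force read 4–5 N; I expected nearer 9 N there from the spring figures.

**Other things:** In the last top view the others look unmoved. The arm hides most of the screwdriver there, but it shows in the last scene view and looks unmoved.

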